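Sort the spice jars and the honey to their places

TASK

Tidy up the worktop: stand the two red-capped spice jars in the pale wooden caddy, one in each bay, the green-capped herb jar in the free bay of the dark caddy next to the salt shaker, and the honey jar in the middle of the round cork coaster, all upright. Leave the salt shaker standing in its bay.

Things in the scene. Friction and masses are not known exactly. Their poses are not given: they have to be found in the camera images.
- red_jar_1_center (a point): glass spice jar with a red screw cap, standing upright, 106 mm high and 45 mm across, about 0.11 kg; the point is on its axis half-way up (53 mm above its foot), z up its axis. It starts on the worktop in the front row. One of two red-capped jars of the same shape (this cap is orange-red with a dark mark on top); either may go in either bay of the wooden caddy.
- red_jar_2_center (a point): glass spice jar with a red screw cap, standing upright, 106 mm high and 45 mm across, about 0.11 kg; the point is on its axis half-way up (53 mm above its foot), z up its axis. It starts on the worktop in the front row. The other red-capped jar.
- green_jar_center (a point): glass spice jar with a green screw cap, standing upright, 100 mm high and 45 mm across, about 0.11 kg; the point is on its axis half-way up (50 mm above its foot), z up its axis. It starts on the worktop in the front row.
- honey_center (a point): squat honey jar, also with a red lid but wider and lower than the spice jars (58 x 62 mm, 86 mm high) and yellow-white inside, about 0.36 kg, standing upright; the point is on its axis half-way up (43 mm above its foot), z up its axis. It starts on the worktop in the front row.
- wood_caddy: pale wooden caddy: a low open tray, 70 mm (its x) by 136 mm (its y) and 32 mm high, 4 mm walls and floor, fixed to the worktop; a divider across the middle makes two square bays, each 62 mm inside, centred at y = +33 mm and y = -33 mm of its frame. Origin on the worktop under its centre, z up. Both bays are empty at the start.
- dark_caddy: dark grey steel caddy: a low open tray, 70 mm (its x) by 136 mm (its y) and 32 mm high, 4 mm walls and floor, fixed to the worktop; a divider across the middle makes two square bays, each 62 mm inside, centred at y = +33 mm and y = -33 mm of its frame. Origin on the worktop under its centre, z up. The salt shaker stands in the bay at y = +33 mm; the bay at y = -33 mm is free.
- coaster: round cork coaster, 96 mm across and 8 mm thick, with a dark band round its edge, fixed to the worktop, empty at the start. Origin on the worktop under its centre, z up. (A tall wall closes the right-hand end of the worktop at y = -0.35 m, and a wall cabinet behind has its underside 0.46 m up: keep the wrist clear.)
- salt_center (a point): glass salt shaker with a grey cap, 44 mm across and 90 mm high, already standing in one bay of the dark caddy; the point is on its axis half-way up (45 mm above its foot). It stays in that bay.

How it is judged:
By the outcome, as a careful person would: the job done as asked, in the order asked, and still so for the second after the job is handed in, with the robot touching nothing.
It also fails if it takes over 112 s, if anything falls off the work surface, if the arm or the gripper's body presses on something with over 40 N, if the wrist force passes 120 N, or if a joint passes its speed limit or range.

ROBOT

A 6-joint arm with a two-finger parallel gripper is mounted at the origin on a cart in front of the work surface, level with it; the furniture and walls round the work are solid. World frame = base frame: x ahead of the robot, y to its left, z up, the work surface at z = 0. Lengths are in mm, angles in degrees, forces in N, time in s.
With the tool pointing down it reaches from about 300 to 850 mm from the base axis. Payload 4.2 kg.
Tool frame: the origin (TCP) lies at the very end of the fingers, on their centre line; the grasp point (between the pads) lies 19 mm behind it (env.grasp_offset is the distance from the TCP to the grasp point, in mm); z points along the fingers, y is the line along which they close (so a half turn about z gives the same grasp; the last joint's range is limited). The gripper opens to 91 mm and grips with 3 to 60 N. Pads are 32 mm wide; open, the fingers measure 118 mm over their backs; the gripper's body (76 mm by 178 mm) begins 60 mm behind the grasp point.
Start: joints at [75.344, 18.312, 89.639, -0, 72.044, -1.146], TCP at [134.333, 559.104, 213.976] pointing down, gripper open.
Joint ranges: [-177.97, 177.97], [-48.28, 115.42], [12.27, 149.76], [-77.06, 257.06], [2.81, 150.46], [-146.56, 146.56]. Speed limits (degrees/s): [147.25, 147.25, 180, 180, 180, 180].

INTERFACE

Orientations are given as [roll, pitch, yaw] about the fixed x, y, z axes, in that order (R = Rz(yaw) Ry(pitch) Rx(roll)).
In Python, from workcell import env gives the robot as it stands. The module is installed in compiled form; this text tells all that it offers.
- The arm moves only by the tool send_rows, never from a script. Its argument "motion" is a list of rows, each an object of numbers: "tx", "ty", "tz": the shift along the tool's x, y, z in units of 500 mm (1.0 is 500 mm); "rx", "ry", "rz": the turn, a rotation vector about the tool's x, y, z in units of 30 degrees (1.0 is 30 degrees); "gripper": the closure, from -1 (fully open) to 1 (shut). In form: [{"tx": .., "ty": .., "tz": .., "rx": .., "ry": .., "rz": .., "gripper": ..}, ...]. A call has 1 to 12 rows; each row shifts and turns the commanded pose from where the row before left it, along the tool's axes as they then stand; what a row does not reach is not made up. A row lasts 1/8 s, in which the tool goes at most 62.5 mm and 10.7 degrees, less where a joint would pass 70% of its speed; a pose out of reach is approached as far as the arm can. A call with a number of a shift or a turn outside -1 to 1 is refused whole. A call with a gripper value outside its range is refused whole. The fingers move at their own pace and stop on an object; "grip_force" is the grip in N (left out, the last holds). Time passes only in rows, so rows that do not move let the fingers close. It gives the time, the measured TCP pose, the force, the opening and the grip force at its end, in the units of the state.
- env.state(): the state, without advancing time (a new reading comes with each control period).
- env.grab_frame(name): name is "side" or "top" or "wrist"; returns a dict with "frame" (384x512x3 uint8, red, green, blue), "vertical_fov" (degrees; the focal length in pixels is half the picture's height over the tangent of half this angle, whatever the lens; pixels are square), "cx", "cy" (the principal point, pixels), "rvec" (rotation vector, rad) and "tvec" (3), from world to camera coordinates, as OpenCV has them; the wrist camera has in their place "T_tool_cam" (4x4, takes a point from camera to tool coordinates, whose origin is the TCP and whose axes are the flange's). Camera axes: x right, y down, z forward; pixel columns grow to the right and rows downward; lengths in mm; the calibration is good to about 2 mm. A picture is of the moment at which its call begins: read the wrist's pose just before it. There is no depth.
- env.job_done(): hands the job in; it is judged then, once.
The state is a dict: "time_s": time; "qpos": joint angles; "qvel": joint speeds; "effort": joint torques, N m; "ee_pos": TCP position; "ee_rot": TCP orientation; "force": force on the tool from outside, world axes, zero at the start; "torque": the same for the moment, N m; "gripper_width": finger opening in mm; "gripper_force": force on a finger pad.
Only numpy, scipy, OpenCV 4.12 (cv2) and the standard library are available. Lean on these libraries where they do the work, as an engineer would, in place of code of your own. Each camera call takes 0.05 s, during which the arm holds its last target. There are 200 camera calls.

## Working session

There is one attempt and no reset: what is moved stays moved. The work goes in short steps, Python scripts to look and compute and a tool call to move; the robot and the scene stay as the last step left them, time stands still between calls to the robot, and variables do not carry over. Pictures are saved under pics/ and viewed, at most 14 in all, crops included, and the job is handed in when it is done.

Besides the shell and the picture viewer there is one more tool, called after "Request:" by a JSON object that holds its "name" and its "arguments", one argument or row to a line. send_rows: Moves the arm, as the interface text tells. Shifts and turns lie within -1 to 1; 1 stands for 500 mm of shift or 30 degrees of turn. Its arguments: {"type":"object","properties":{"motion":{"type":"array"},"grip_force":{"type":"number"}},"required":["motion"]}

```bash
mkdir -p pics
cat > h.py <<'E'
import numpy as np, cv2
from workcell import env
from scipy.spatial.transform import Rotation as R
def grab(n):
    s=env.state(); g=env.grab_frame(n); f=g["frame"]
    F=f.shape[0]/2/np.tan(np.radians(g["vertical_fov"])/2)
    if "rvec" in g:
        Rc=R.from_rotvec(np.ravel(g["rvec"])).as_matrix(); C=-Rc.T@np.ravel(g["tvec"]); W=Rc.T
    else:
        T=np.array(g["T_tool_cam"]); Rt=R.from_euler("xyz",s["ee_rot"],degrees=True).as_matrix()
        W=Rt@T[:3,:3]; C=Rt@T[:3,3]+np.array(s["ee_pos"])
    return dict(f=f,F=F,cx=g["cx"],cy=g["cy"],C=C,W=W,keys=list(g))
def ray(g,u,v,z):
    d=g["W"]@np.array([(u-g["cx"])/g["F"],(v-g["cy"])/g["F"],1]); return (g["C"]+d*(z-g["C"][2])/d[2])
def proj(g,p):
    q=g["W"].T@(np.array(p)-g["C"]); return q[:2]/q[2]*g["F"]+[g["cx"],g["cy"]]
def save(g,n,k=1.5): cv2.imwrite("pics/"+n+".png",cv2.resize(g["f"][:,:,::-1],None,fx=k,fy=k))
E
python3 - <<'E'
from h import *
for n in("top","side","wrist"):
    g=grab(n); save(g,n+"0"); print(n,g["F"],g["cx"],g["cy"],g["C"].round(),g["W"].round(3).tolist(),g["keys"])
print(env.state())
E
```

```text
top 410.34433961550224 256.9311068393288 191.4044583919416 [368. -38. 896.] [[0.016, -0.992, 0.127], [-0.999, -0.02, -0.026], [0.028, -0.126, -0.992]] ['frame', 'vertical_fov', 'cx', 'cy', 'rvec', 'tvec']
side 453.3661788589495 243.55823332800588 194.61246314200076 [294. 648. 554.] [[-0.951, -0.19, 0.243], [-0.307, 0.531, -0.789], [0.021, -0.826, -0.564]] ['frame', 'vertical_fov', 'cx', 'cy', 'rvec', 'tvec']
wrist 315.08508956513253 254.7810099905733 189.3691734472651 [ 67. 575. 383.] [[0.234, 0.943, 0.236], [0.972, -0.226, -0.058], [-0.002, 0.244, -0.97]] ['frame', 'vertical_fov', 'cx', 'cy', 'T_tool_cam']
{'time_s': 0.15, 'qpos': array([ 7.53432305e+01,  1.83411626e+01,  8.96914492e+01, -2.24936097e-04,
        7.20434432e+01, -1.14635302e+00]), 'qvel': array([ 0.06710932, -0.13909256, -0.30589359,  0.02877075, -0.05660076,
        0.03256864]), 'effort': array([-7.86814162e-04, -4.12777412e+01, -2.32156116e+01,  7.26213050e-02,
        4.34124400e-02, -9.15939290e-05]), 'ee_pos': array([134.23880636, 558.70990387, 213.326664  ]), 'ee_rot': array([-1.79923956e+02, -1.30773420e-03,  1.66489652e+02]), 'force': array([ 0.38762339,  0.25095479, -0.76675815]), 'torque': array([-0.03028082, -0.03283498, -0.00325788]), 'gripper_force': 0.0, 'gripper_width': 90.98451558449982}
```

View pics/top0.png

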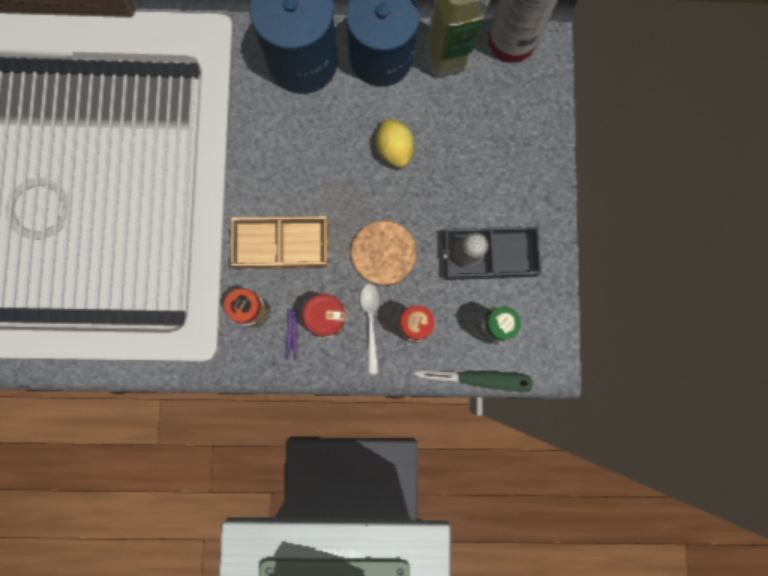

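View pics/side0.png

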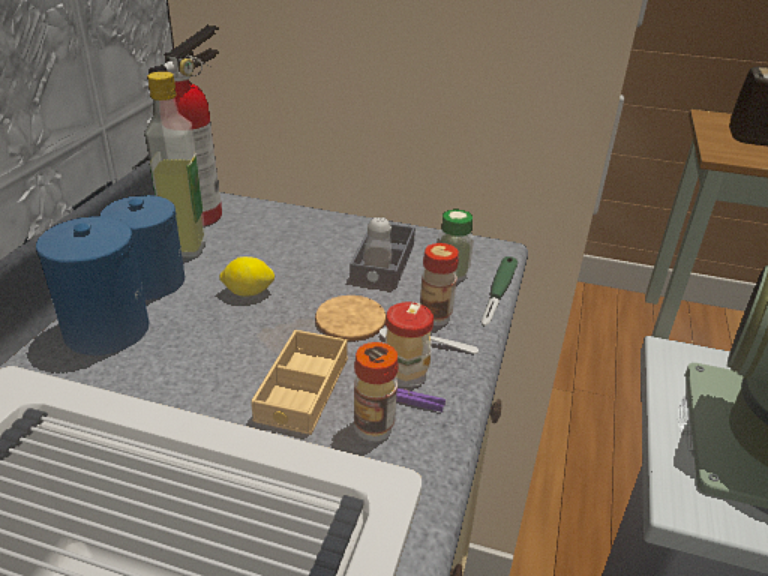

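The top view (1.5× scale) shows the four jars in the front row: red at (241,305), honey (323,315), red with a light mark (417,323) and green (503,323). The wood caddy is at (279,242), the coaster at (383,252) and the dark caddy at (491,253). The side view agrees, and the orange-red cap with the dark mark is nearest the sink.

```bash
cat >> h.py <<'E'
def blobs(g,kind,amin=60):
    h=cv2.cvtColor(g["f"],cv2.COLOR_RGB2HSV); H,S,V=cv2.split(h)
    m={"red":((H<9)|(H>172))&(S>160)&(V>80),"green":(H>50)&(H<85)&(S>110)&(V>40),"wood":(H>8)&(H<24)&(S>70)&(V>110),"dark":(V<62)}[kind].astype(np.uint8)*255
    m=cv2.morphologyEx(m,cv2.MORPH_CLOSE,np.ones((5,5)))
    return [c for c in cv2.findContours(m,cv2.RETR_EXTERNAL,cv2.CHAIN_APPROX_NONE)[0] if cv2.contourArea(c)>amin]
E
python3 - <<'E'
from h import *
g=grab("top")
for k,z in(("red",106),("green",100),("wood",32),("dark",32)):
    for c in blobs(g,k,150):
        (u,v),(w,h),a=cv2.minAreaRect(c); bu,bv,bw,bh=cv2.boundingRect(c)
        if not(140<u<370 and 130<v<270): continue
        zz=86 if k=="red" and w*h>680 else z
        if k=="wood" and abs(w-h)<12: zz=8
        print(k,(round(u),round(v)),round(w),round(h),round(a),"z",zz,ray(g,u,v,zz).round(), "size mm",(np.array([w,h])*(896-zz)/410).round())
# hand corners
for n,cs in(("wood",[(231,217),(327,217),(327,267),(231,269)]),("dark",[(443,229),(538,228),(539,277),(446,278)])):
    P=np.array([ray(g,u/1.5,v/1.5,32)[:2] for u,v in cs]); print(n,P.round().tolist(),P.mean(0).round())
for n,u,v,z in(("r1",241,305,106),("hon",323,315,86),("r2",417,323,106),("gr",503,323,100),("coaster",383,252,8)): print(n,ray(g,u/1.5,v/1.5,z).round())
E
```

```text
red (278, 214) 21 21 90 z 106 [ 425. -100.  106.] size mm [40. 40.]
red (216, 210) 25 25 90 z 106 [433.  20. 106.] size mm [48. 48.]
red (161, 203) 21 21 45 z 106 [443. 125. 106.] size mm [41. 41.]
green (336, 215) 20 20 90 z 100 [ 427. -215.  100.] size mm [39. 39.]
wood (256, 168) 42 43 90 z 8 [534. -58.   8.] size mm [91. 93.]
wood (186, 161) 34 66 90 z 32 [541.  91.  32.] size mm [ 72. 139.]
dark (319, 214) 30 20 27 z 32 [ 434. -193.   32.] size mm [63. 42.]
dark (260, 212) 16 22 6 z 32 [435. -68.  32.] size mm [34. 47.]
dark (325, 169) 32 67 88 z 32 [ 530. -207.   32.] size mm [ 67. 141.]
wood [[575.0, 161.0], [578.0, 24.0], [506.0, 22.0], [500.0, 157.0]] [540.  91.]
dark [[565.0, -142.0], [569.0, -280.0], [498.0, -280.0], [494.0, -147.0]] [ 531. -212.]
r1 [443. 125. 106.]
hon [433.  22.  86.]
r2 [ 424. -101.  106.]
gr [ 426. -213.  100.]
coaster [534. -57.   8.]
```

Request:
{"name": "send_rows", "arguments": {
  "motion": [
    {"rz": 0.283,"gripper": -1},
    {"rz": 0.283},
    {"rz": 0.283},
    {"rz": 0.283},
    {"rz": 0.283},
    {"rz": 0.283},
    {"rz": 0.283},
    {"rz": 0.283},
    {"rz": 0.286}
  ],
  "grip_force": 20
}}

```text
invalid input at $.motion[0]: expected keys tx, ty, tz, rx, ry, rz, gripper
```

Request:
{"name": "send_rows", "arguments": {
  "motion": [
    {"tx": -0.0868,"ty": 0.0618},
    {"tx": -0.0868,"ty": 0.0618},
    {"tx": -0.0868,"ty": 0.0618},
    {"tx": -0.0868,"ty": 0.0618},
    {"tx": -0.0868,"ty": 0.0618},
    {"tx": -0.0868,"ty": 0.0618},
    {"tx": -0.0868,"ty": 0.0618},
    {"tx": -0.0868,"ty": 0.0618},
    {"tx": -0.0868,"ty": 0.0618},
    {"tx": -0.0868,"ty": 0.0618},
    {},
    {}
  ]
}}

```text
invalid input at $.motion[0]: expected keys tx, ty, tz, rx, ry, rz, gripper
```

Run:
```python
from h import *
s=env.state(); print(s["time_s"],s["ee_pos"].round(1),s["ee_rot"].round(1),s["qpos"].round())
g=grab("wrist"); save(g,"w1")
for c in blobs(g,"red",200):
    (u,v),(w,h),a=cv2.minAreaRect(c); print(round(u),round(v),round(w),round(h),ray(g,u,v,106).round(1))
```

```text
0.2 [134.3 558.8 213.5] [-179.9   -0.   166.5] [75. 18. 90. -0. 72. -1.]
```

View pics/w1.png

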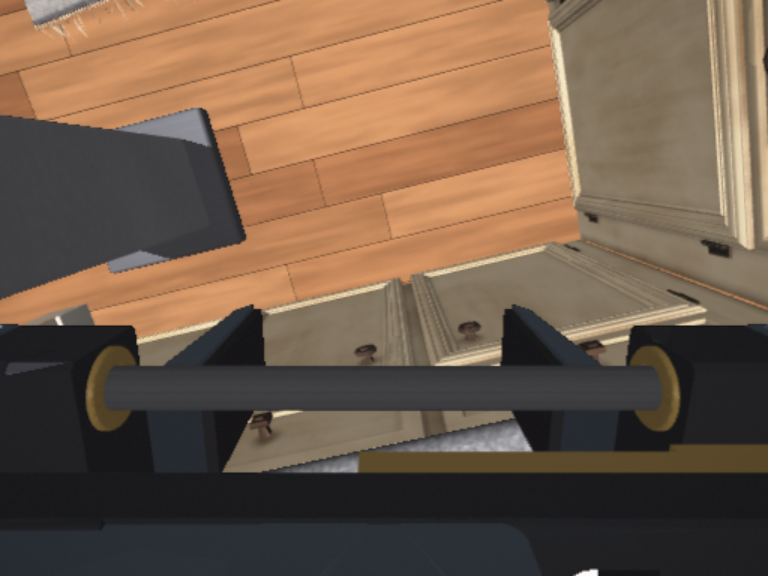

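Both moves were refused because every key must be given. The wrist view shows only the floor and the fingers, still at the start pose. I'm sending them again with full rows.

Request:
{"name": "send_rows", "arguments": {
  "motion": [
    {"tx": 0,"ty": 0,"tz": 0,"rx": 0,"ry": 0,"rz": 0.283,"gripper": -1},
    {"tx": 0,"ty": 0,"tz": 0,"rx": 0,"ry": 0,"rz": 0.283,"gripper": -1},
    {"tx": 0,"ty": 0,"tz": 0,"rx": 0,"ry": 0,"rz": 0.283,"gripper": -1},
    {"tx": 0,"ty": 0,"tz": 0,"rx": 0,"ry": 0,"rz": 0.283,"gripper": -1},
    {"tx": 0,"ty": 0,"tz": 0,"rx": 0,"ry": 0,"rz": 0.283,"gripper": -1},
    {"tx": 0,"ty": 0,"tz": 0,"rx": 0,"ry": 0,"rz": 0.283,"gripper": -1},
    {"tx": 0,"ty": 0,"tz": 0,"rx": 0,"ry": 0,"rz": 0.283,"gripper": -1},
    {"tx": 0,"ty": 0,"tz": 0,"rx": 0,"ry": 0,"rz": 0.283,"gripper": -1},
    {"tx": 0,"ty": 0,"tz": 0,"rx": 0,"ry": 0,"rz": 0.286,"gripper": -1}
  ],
  "grip_force": 20
}}

```text
time_s: 1.38
ee_pos: [134.3, 559.0, 213.8]
ee_rot: [-180.0, 0.0, 89.7]
force: [-0.2, -0.2, 0.1]
gripper_width: 91.0
gripper_force: 0.0
```

Request:
{"name": "send_rows", "arguments": {
  "motion": [
    {"tx": -0.0868,"ty": 0.0618,"tz": 0,"rx": 0,"ry": 0,"rz": 0,"gripper": -1},
    {"tx": -0.0868,"ty": 0.0618,"tz": 0,"rx": 0,"ry": 0,"rz": 0,"gripper": -1},
    {"tx": -0.0868,"ty": 0.0618,"tz": 0,"rx": 0,"ry": 0,"rz": 0,"gripper": -1},
    {"tx": -0.0868,"ty": 0.0618,"tz": 0,"rx": 0,"ry": 0,"rz": 0,"gripper": -1},
    {"tx": -0.0868,"ty": 0.0618,"tz": 0,"rx": 0,"ry": 0,"rz": 0,"gripper": -1},
    {"tx": -0.0868,"ty": 0.0618,"tz": 0,"rx": 0,"ry": 0,"rz": 0,"gripper": -1},
    {"tx": -0.0868,"ty": 0.0618,"tz": 0,"rx": 0,"ry": 0,"rz": 0,"gripper": -1},
    {"tx": -0.0868,"ty": 0.0618,"tz": 0,"rx": 0,"ry": 0,"rz": 0,"gripper": -1},
    {"tx": -0.0868,"ty": 0.0618,"tz": 0,"rx": 0,"ry": 0,"rz": 0,"gripper": -1},
    {"tx": -0.0868,"ty": 0.0618,"tz": 0,"rx": 0,"ry": 0,"rz": 0,"gripper": -1},
    {"tx": 0,"ty": 0,"tz": 0,"rx": 0,"ry": 0,"rz": 0,"gripper": -1},
    {"tx": 0,"ty": 0,"tz": 0,"rx": 0,"ry": 0,"rz": 0,"gripper": -1}
  ]
}}

```text
time_s: 2.88
ee_pos: [442.8, 125.3, 213.8]
ee_rot: [-179.9, -0.0, 90.0]
force: [0.1, 0.1, -0.0]
gripper_width: 91.3
gripper_force: 0.0
```

Run:
```python
from h import *
s=env.state(); print(s["time_s"],s["ee_pos"].round(1),s["ee_rot"].round(1),s["qpos"].round())
g=grab("wrist"); save(g,"w2")
for c in blobs(g,"red",200):
    (u,v),(w,h),a=cv2.minAreaRect(c); print(round(u),round(v),round(w),round(h),ray(g,u,v,106).round(1))
```

```text
2.875 [442.8 125.3 213.8] [-179.9   -0.    90. ] [ 14.   8. 104.   0.  68.  14.]
248 288 27 51 [434.5  24.  106. ]
255 187 46 46 [442. 126. 106.]
```

View pics/w2.png

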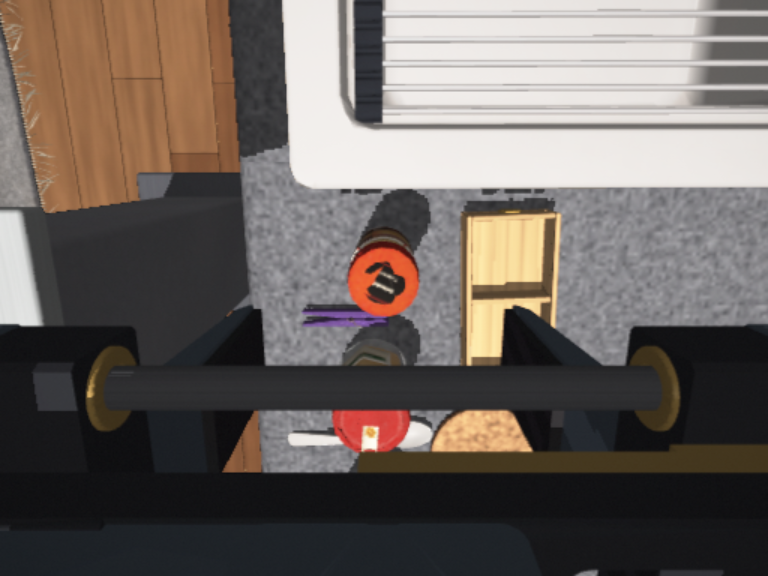

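The wrist view puts the orange-red cap at pixel (383,280), which is (442,126) and matches the top view. Descending and gripping.

Request:
{"name": "send_rows", "arguments": {
  "motion": [
    {"tx": 0,"ty": 0,"tz": 0.084,"rx": 0,"ry": 0,"rz": 0,"gripper": -1},
    {"tx": 0,"ty": 0,"tz": 0.084,"rx": 0,"ry": 0,"rz": 0,"gripper": -1},
    {"tx": 0,"ty": 0,"tz": 0.084,"rx": 0,"ry": 0,"rz": 0,"gripper": -1},
    {"tx": 0,"ty": 0,"tz": 0.084,"rx": 0,"ry": 0,"rz": 0,"gripper": -1},
    {"tx": 0,"ty": 0,"tz": 0,"rx": 0,"ry": 0,"rz": 0,"gripper": -1},
    {"tx": 0,"ty": 0,"tz": 0,"rx": 0,"ry": 0,"rz": 0,"gripper": 1},
    {"tx": 0,"ty": 0,"tz": 0,"rx": 0,"ry": 0,"rz": 0,"gripper": 1},
    {"tx": 0,"ty": 0,"tz": 0,"rx": 0,"ry": 0,"rz": 0,"gripper": 1},
    {"tx": 0,"ty": 0,"tz": 0,"rx": 0,"ry": 0,"rz": 0,"gripper": 1},
    {"tx": 0,"ty": 0,"tz": 0,"rx": 0,"ry": 0,"rz": 0,"gripper": 1},
    {"tx": 0,"ty": 0,"tz": 0,"rx": 0,"ry": 0,"rz": 0,"gripper": 1}
  ],
  "grip_force": 20
}}

```text
time_s: 4.3
ee_pos: [443.4, 125.0, 46.2]
ee_rot: [180.0, -0.0, 90.0]
force: [-0.8, -0.5, 2.6]
gripper_width: 43.8
gripper_force: 20.0
```

Run:
```python
from h import *
g=grab("wrist"); 
for c in blobs(g,"wood",300):
    (u,v),(w,h),a=cv2.minAreaRect(c); print(round(u),round(v),round(w),round(h),round(a), [ray(g,*p,32).round() for p in cv2.boxPoints(cv2.minAreaRect(c))])
save(g,"w3")
```

```text
414 199 113 76 7 [array([504., 121.,  32.]), array([506., 168.,  32.]), array([573., 160.,  32.]), array([575., 112.,  32.])]
44 72 145 88 90 [array([309., 249.,  32.]), array([355., 249.,  32.]), array([345., 174.,  32.]), array([294., 174.,  32.])]
```

Gripped at 43.8 mm and 20 N. Now moving it over the left-hand bay at (540.5, 125).

Request:
{"name": "send_rows", "arguments": {
  "motion": [
    {"tx": 0,"ty": 0,"tz": -0.06,"rx": 0,"ry": 0,"rz": 0,"gripper": 1},
    {"tx": 0,"ty": 0,"tz": -0.06,"rx": 0,"ry": 0,"rz": 0,"gripper": 1},
    {"tx": 0,"ty": 0.04,"tz": 0,"rx": 0,"ry": 0,"rz": 0,"gripper": 1},
    {"tx": 0,"ty": 0.06,"tz": 0,"rx": 0,"ry": 0,"rz": 0,"gripper": 1},
    {"tx": 0,"ty": 0.06,"tz": 0,"rx": 0,"ry": 0,"rz": 0,"gripper": 1},
    {"tx": 0,"ty": 0.034,"tz": 0,"rx": 0,"ry": 0,"rz": 0,"gripper": 1},
    {"tx": 0,"ty": 0,"tz": 0,"rx": 0,"ry": 0,"rz": 0,"gripper": 1}
  ]
}}

```text
time_s: 5.22
ee_pos: [540.8, 124.9, 105.2]
ee_rot: [-180.0, 0.0, 90.0]
force: [-1.1, 0.4, -0.5]
gripper_width: 44.0
gripper_force: 20.0
```

Run:
```python
from h import *
s=env.state(); print(s["ee_pos"],s["gripper_width"],s["force"])
g=grab("side"); f=g["f"][190:320,140:330]; cv2.imwrite("pics/s1.png",cv2.resize(f[:,:,::-1],None,fx=3,fy=3))
```

```text
[540.78782406 124.93351939 105.24682735] 44.046097901841534 [-1.05354448  0.37699593 -0.51812481]
```

View pics/s1.png

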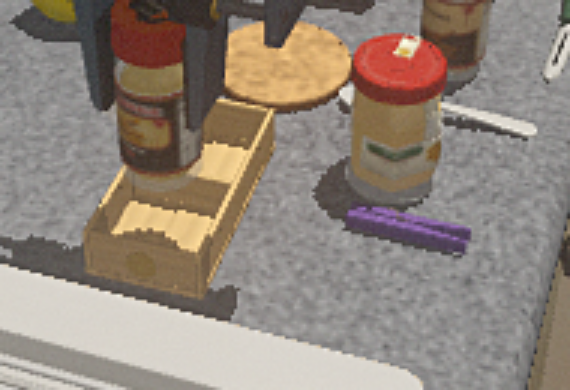

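The jar hangs upright above the near bay. Lowering, releasing and rising.

Request:
{"name": "send_rows", "arguments": {
  "motion": [
    {"tx": 0,"ty": 0,"tz": 0.05,"rx": 0,"ry": 0,"rz": 0,"gripper": 1},
    {"tx": 0,"ty": 0,"tz": 0.04,"rx": 0,"ry": 0,"rz": 0,"gripper": 1},
    {"tx": 0,"ty": 0,"tz": 0.015,"rx": 0,"ry": 0,"rz": 0,"gripper": 1},
    {"tx": 0,"ty": 0,"tz": 0.004,"rx": 0,"ry": 0,"rz": 0,"gripper": 1},
    {"tx": 0,"ty": 0,"tz": 0,"rx": 0,"ry": 0,"rz": 0,"gripper": 1}
  ]
}}

```text
time_s: 5.9
ee_pos: [540.5, 125.2, 52.1]
ee_rot: [179.9, -0.0, 90.0]
force: [0.1, -0.6, -0.2]
gripper_width: 44.1
gripper_force: 20.0
```

Request:
{"name": "send_rows", "arguments": {
  "motion": [
    {"tx": 0,"ty": 0,"tz": 0,"rx": 0,"ry": 0,"rz": 0,"gripper": -1},
    {"tx": 0,"ty": 0,"tz": 0,"rx": 0,"ry": 0,"rz": 0,"gripper": -1},
    {"tx": 0,"ty": 0,"tz": 0,"rx": 0,"ry": 0,"rz": 0,"gripper": -1},
    {"tx": 0,"ty": 0,"tz": 0,"rx": 0,"ry": 0,"rz": 0,"gripper": -1},
    {"tx": 0,"ty": 0,"tz": -0.06,"rx": 0,"ry": 0,"rz": 0,"gripper": -1},
    {"tx": 0,"ty": 0,"tz": -0.08,"rx": 0,"ry": 0,"rz": 0,"gripper": -1},
    {"tx": 0,"ty": 0,"tz": -0.08,"rx": 0,"ry": 0,"rz": 0,"gripper": -1},
    {"tx": 0,"ty": 0,"tz": -0.08,"rx": 0,"ry": 0,"rz": 0,"gripper": -1},
    {"tx": 0,"ty": 0,"tz": 0,"rx": 0,"ry": 0,"rz": 0,"gripper": -1}
  ]
}}

```text
time_s: 7.02
ee_pos: [542.2, 125.5, 205.0]
ee_rot: [179.6, -0.1, 90.0]
force: [-0.2, -0.3, -0.8]
gripper_width: 91.1
gripper_force: 0.0
```

Request:
{"name": "send_rows", "arguments": {
  "motion": [
    {"tx": -0.05,"ty": -0.026,"tz": 0,"rx": 0,"ry": 0,"rz": 0,"gripper": -1},
    {"tx": -0.09,"ty": -0.046,"tz": 0,"rx": 0,"ry": 0,"rz": 0,"gripper": -1},
    {"tx": -0.09,"ty": -0.046,"tz": 0,"rx": 0,"ry": 0,"rz": 0,"gripper": -1},
    {"tx": -0.09,"ty": -0.046,"tz": 0,"rx": 0,"ry": 0,"rz": 0,"gripper": -1},
    {"tx": -0.09,"ty": -0.046,"tz": 0,"rx": 0,"ry": 0,"rz": 0,"gripper": -1},
    {"tx": -0.04,"ty": -0.022,"tz": 0,"rx": 0,"ry": 0,"rz": 0,"gripper": -1},
    {"tx": 0,"ty": 0,"tz": 0,"rx": 0,"ry": 0,"rz": 0,"gripper": -1}
  ]
}}

```text
time_s: 7.9
ee_pos: [423.0, -100.7, 200.5]
ee_rot: [-179.9, -0.0, 89.8]
force: [1.0, 0.7, -0.4]
gripper_width: 91.3
gripper_force: 0.0
```

Run:
```python
from h import *
s=env.state(); print(s["ee_pos"].round(1))
g=grab("wrist")
for k,z in (("red",106),("green",100)):
  for c in blobs(g,k,200):
    (u,v),(w,h),a=cv2.minAreaRect(c); print(k,round(u),round(v),round(w),round(h),ray(g,u,v,z).round(1))
t=grab("top")
for c in blobs(t,"red",150):
    (u,v),(w,h),a=cv2.minAreaRect(c); print("top",round(u),round(v),round(w),round(h),ray(t,u,v,110).round(1))
g2=np.hstack([g["f"],grab("side")["f"]]);cv2.imwrite("pics/c2.png",cv2.resize(g2[:,:,::-1],(800,300),interpolation=cv2.INTER_AREA))
```

```text
[ 423.  -100.7  200.5]
red 258 190 51 48 [424.7 -99.9 106. ]
red 268 45 68 64 [432.6  16.7 106. ]
green 259 287 27 41 [ 425.9 -197.3  100. ]
top 162 153 20 21 [540.3 125.6 110. ]
```

View pics/c2.png

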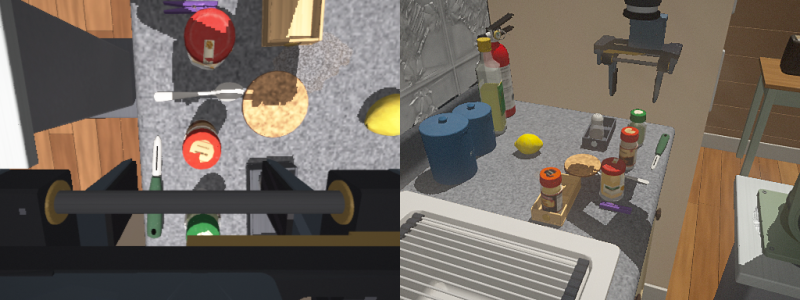

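The first jar stands in the bay (red cap in the caddy, side half at about (550,180)). The second cap is at (202,150) in the wrist half, at (425,-100). Gripping it.

Request:
{"name": "send_rows", "arguments": {
  "motion": [
    {"tx": 0,"ty": 0.002,"tz": 0.078,"rx": 0,"ry": 0,"rz": 0,"gripper": -1},
    {"tx": 0,"ty": 0,"tz": 0.078,"rx": 0,"ry": 0,"rz": 0,"gripper": -1},
    {"tx": 0,"ty": 0,"tz": 0.078,"rx": 0,"ry": 0,"rz": 0,"gripper": -1},
    {"tx": 0,"ty": 0,"tz": 0.075,"rx": 0,"ry": 0,"rz": 0,"gripper": -1},
    {"tx": 0,"ty": 0,"tz": 0,"rx": 0,"ry": 0,"rz": 0,"gripper": -1},
    {"tx": 0,"ty": 0,"tz": 0,"rx": 0,"ry": 0,"rz": 0,"gripper": 1},
    {"tx": 0,"ty": 0,"tz": 0,"rx": 0,"ry": 0,"rz": 0,"gripper": 1},
    {"tx": 0,"ty": 0,"tz": 0,"rx": 0,"ry": 0,"rz": 0,"gripper": 1},
    {"tx": 0,"ty": 0,"tz": 0,"rx": 0,"ry": 0,"rz": 0,"gripper": 1},
    {"tx": 0,"ty": 0,"tz": 0,"rx": 0,"ry": 0,"rz": 0,"gripper": 1},
    {"tx": 0,"ty": 0,"tz": 0,"rx": 0,"ry": 0,"rz": 0,"gripper": 1}
  ]
}}

```text
time_s: 9.43
ee_pos: [425.4, -100.0, 47.1]
ee_rot: [180.0, 0.0, 90.0]
force: [-0.8, -0.8, 1.7]
gripper_width: 44.3
gripper_force: 20.0
```

Request:
{"name": "send_rows", "arguments": {
  "motion": [
    {"tx": 0,"ty": 0,"tz": -0.06,"rx": 0,"ry": 0,"rz": 0,"gripper": 1},
    {"tx": 0,"ty": 0,"tz": -0.06,"rx": 0,"ry": 0,"rz": 0,"gripper": 1},
    {"tx": 0,"ty": 0.05,"tz": 0,"rx": 0,"ry": 0,"rz": 0,"gripper": 1},
    {"tx": 0,"ty": 0.07,"tz": 0,"rx": 0,"ry": 0,"rz": 0,"gripper": 1},
    {"tx": 0,"ty": 0.07,"tz": 0,"rx": 0,"ry": 0,"rz": 0,"gripper": 1},
    {"tx": 0,"ty": 0.04,"tz": 0,"rx": 0,"ry": 0,"rz": 0,"gripper": 1},
    {"tx": 0.06,"ty": 0,"tz": 0,"rx": 0,"ry": 0,"rz": 0,"gripper": 1},
    {"tx": 0.08,"ty": 0,"tz": 0,"rx": 0,"ry": 0,"rz": 0,"gripper": 1},
    {"tx": 0.08,"ty": 0,"tz": 0,"rx": 0,"ry": 0,"rz": 0,"gripper": 1},
    {"tx": 0.06,"ty": 0,"tz": 0,"rx": 0,"ry": 0,"rz": 0,"gripper": 1},
    {"tx": 0.036,"ty": 0,"tz": 0,"rx": 0,"ry": 0,"rz": 0,"gripper": 1},
    {"tx": 0,"ty": 0,"tz": 0,"rx": 0,"ry": 0,"rz": 0,"gripper": 1}
  ]
}}

```text
time_s: 10.92
ee_pos: [540.1, 58.6, 106.7]
ee_rot: [-180.0, 0.0, 90.1]
force: [0.7, 0.1, -0.8]
gripper_width: 44.6
gripper_force: 20.0
```

Run:
```python
from h import *
s=env.state(); print(s["ee_pos"],s["gripper_width"],s["force"])
g=grab("side"); f=g["f"][190:320,140:330]; cv2.imwrite("pics/s2.png",cv2.resize(f[:,:,::-1],None,fx=3,fy=3))
```

```text
[540.0857464   58.59093089 106.67980844] 44.55363364320297 [ 0.67448126  0.07278163 -0.84374459]
```

View pics/s2.png

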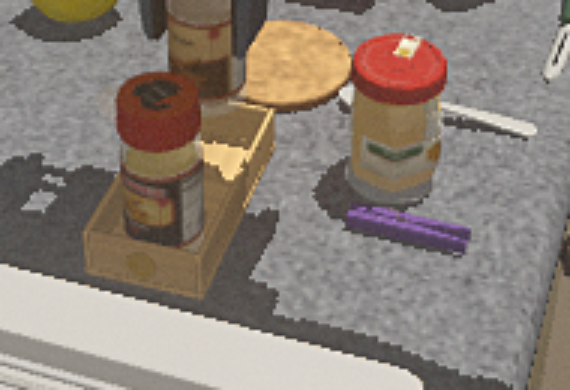

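The first jar stands upright in its bay, and the second is held above the other bay at about (205,80). Lowering it.

Request:
{"name": "send_rows", "arguments": {
  "motion": [
    {"tx": 0,"ty": 0,"tz": 0.05,"rx": 0,"ry": 0,"rz": 0,"gripper": 1},
    {"tx": 0,"ty": 0,"tz": 0.04,"rx": 0,"ry": 0,"rz": 0,"gripper": 1},
    {"tx": 0,"ty": 0,"tz": 0.015,"rx": 0,"ry": 0,"rz": 0,"gripper": 1},
    {"tx": 0,"ty": 0,"tz": 0.005,"rx": 0,"ry": 0,"rz": 0,"gripper": 1},
    {"tx": 0,"ty": 0,"tz": 0,"rx": 0,"ry": 0,"rz": 0,"gripper": 1}
  ]
}}

```text
time_s: 11.6
ee_pos: [540.7, 57.7, 52.4]
ee_rot: [179.9, -0.0, 90.0]
force: [-0.6, -0.7, -0.2]
gripper_width: 44.3
gripper_force: 20.0
```

Request:
{"name": "send_rows", "arguments": {
  "motion": [
    {"tx": 0,"ty": 0,"tz": 0,"rx": 0,"ry": 0,"rz": 0,"gripper": -1},
    {"tx": 0,"ty": 0,"tz": 0,"rx": 0,"ry": 0,"rz": 0,"gripper": -1},
    {"tx": 0,"ty": 0,"tz": 0,"rx": 0,"ry": 0,"rz": 0,"gripper": -1},
    {"tx": 0,"ty": 0,"tz": 0,"rx": 0,"ry": 0,"rz": 0,"gripper": -1},
    {"tx": 0,"ty": 0,"tz": -0.06,"rx": 0,"ry": 0,"rz": 0,"gripper": -1},
    {"tx": 0,"ty": 0,"tz": -0.08,"rx": 0,"ry": 0,"rz": 0,"gripper": -1},
    {"tx": 0,"ty": 0,"tz": -0.08,"rx": 0,"ry": 0,"rz": 0,"gripper": -1},
    {"tx": 0,"ty": 0,"tz": -0.08,"rx": 0,"ry": 0,"rz": 0,"gripper": -1},
    {"tx": 0,"ty": 0,"tz": 0,"rx": 0,"ry": 0,"rz": 0,"gripper": -1}
  ]
}}

```text
time_s: 12.72
ee_pos: [542.2, 58.3, 205.4]
ee_rot: [179.6, -0.0, 90.0]
force: [-0.4, -0.2, 0.4]
gripper_width: 91.6
gripper_force: 0.0
```

Request:
{"name": "send_rows", "arguments": {
  "motion": [
    {"tx": -0.05,"ty": -0.021,"tz": 0,"rx": 0,"ry": 0,"rz": 0,"gripper": -1},
    {"tx": -0.09,"ty": -0.038,"tz": 0,"rx": 0,"ry": 0,"rz": 0,"gripper": -1},
    {"tx": -0.09,"ty": -0.038,"tz": 0,"rx": 0,"ry": 0,"rz": 0,"gripper": -1},
    {"tx": -0.09,"ty": -0.038,"tz": 0,"rx": 0,"ry": 0,"rz": 0,"gripper": -1},
    {"tx": -0.09,"ty": -0.038,"tz": 0,"rx": 0,"ry": 0,"rz": 0,"gripper": -1},
    {"tx": -0.084,"ty": -0.034,"tz": 0,"rx": 0,"ry": 0,"rz": 0,"gripper": -1},
    {"tx": -0.05,"ty": -0.021,"tz": 0,"rx": 0,"ry": 0,"rz": 0,"gripper": -1},
    {"tx": 0,"ty": 0,"tz": 0,"rx": 0,"ry": 0,"rz": 0,"gripper": -1}
  ]
}}

```text
time_s: 13.72
ee_pos: [425.0, -214.8, 200.8]
ee_rot: [-179.9, -0.1, 89.8]
force: [-0.0, 1.0, -0.5]
gripper_width: 91.4
gripper_force: 0.0
```

Run:
```python
from h import *
s=env.state(); print(s["ee_pos"].round(1))
g=grab("wrist")
for k,z in (("green",100),("dark",32)):
  for c in blobs(g,k,200):
    (u,v),(w,h),a=cv2.minAreaRect(c); print(k,round(u),round(v),round(w),round(h),ray(g,u,v,z).round(1))
t=grab("top")
for c in blobs(t,"red",150):
    (u,v),(w,h),a=cv2.minAreaRect(c); print("top",round(u),round(v),round(w),round(h),ray(t,u,v,110).round(1))
save(g,"w4")
```

```text
[ 425.  -214.8  200.8]
green 257 188 49 46 [ 425.9 -213.7  100. ]
dark 256 246 273 511 [ 424.3 -300.    32. ]
dark 64 16 33 99 [237.6 -57.   32. ]
top 198 154 20 22 [539.9  56.9 110. ]
top 162 153 20 21 [540.3 125.6 110. ]
```

View pics/w4.png

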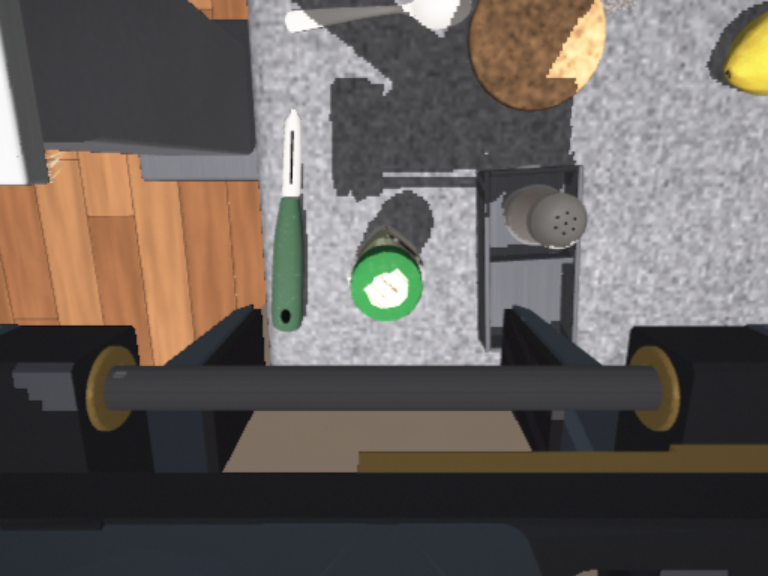

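The green cap is at (387,284), at (426,-214). The dark caddy's rim corners are at (477,170), (583,165) and (487,350), with the salt shaker in its upper bay. Gripping the green jar and computing the bay centre from this view.

Run:
```python
from h import *
g=grab("wrist")
for u,v in((477,170),(583,165),(487,350),(489,259),(576,255)): print(ray(g,u/1.5,v/1.5,32).round())
print("salt cap",ray(g,558/1.5,219/1.5,94).round())
```

```text
[ 491. -148.   32.]
[ 565. -145.   32.]
[ 505. -282.   32.]
[ 503. -211.   32.]
[ 566. -208.   32.]
salt cap [ 528. -175.   94.]
```

Request:
{"name": "send_rows", "arguments": {
  "motion": [
    {"tx": 0.002,"ty": 0.002,"tz": 0.078,"rx": 0,"ry": 0,"rz": 0,"gripper": -1},
    {"tx": 0,"ty": 0,"tz": 0.078,"rx": 0,"ry": 0,"rz": 0,"gripper": -1},
    {"tx": 0,"ty": 0,"tz": 0.08,"rx": 0,"ry": 0,"rz": 0,"gripper": -1},
    {"tx": 0,"ty": 0,"tz": 0.08,"rx": 0,"ry": 0,"rz": 0,"gripper": -1},
    {"tx": 0,"ty": 0,"tz": 0,"rx": 0,"ry": 0,"rz": 0,"gripper": -1},
    {"tx": 0,"ty": 0,"tz": 0,"rx": 0,"ry": 0,"rz": 0,"gripper": 1},
    {"tx": 0,"ty": 0,"tz": 0,"rx": 0,"ry": 0,"rz": 0,"gripper": 1},
    {"tx": 0,"ty": 0,"tz": 0,"rx": 0,"ry": 0,"rz": 0,"gripper": 1},
    {"tx": 0,"ty": 0,"tz": 0,"rx": 0,"ry": 0,"rz": 0,"gripper": 1},
    {"tx": 0,"ty": 0,"tz": 0,"rx": 0,"ry": 0,"rz": 0,"gripper": 1},
    {"tx": 0,"ty": 0,"tz": 0,"rx": 0,"ry": 0,"rz": 0,"gripper": 1}
  ]
}}

```text
time_s: 15.25
ee_pos: [427.4, -213.1, 44.4]
ee_rot: [180.0, 0.0, 90.0]
force: [-1.2, 0.2, 4.4]
gripper_width: 50.4
gripper_force: 20.0
```

The width reads 50.4 mm against 45 expected, so I'm looking before lifting.

Run:
```python
from h import *
g=grab("side"); w=grab("wrist"); s=env.state(); print(s["gripper_width"],s["gripper_force"],s["force"])
for c in blobs(w,"green",200):
    (u,v),(ww,h),a=cv2.minAreaRect(c); print(round(u),round(v),round(ww),round(h),ray(w,u,v,100).round(1))
f=cv2.resize(g["f"][110:240,220:350],(480,480)); w2=cv2.resize(w["f"][100:340,150:390],(320,480))
cv2.imwrite("pics/s3.png",np.hstack([f,w2])[:,:,::-1])
```

```text
50.02800869655 20.002038868842646 [-1.17152087  0.43969355  6.85663955]
294 286 25 25 [ 442.3 -214.2  100. ]
224 286 25 40 [ 414.1 -214.2  100. ]
254 232 19 75 [ 426.5 -190.8  100. ]
```

View pics/s3.png

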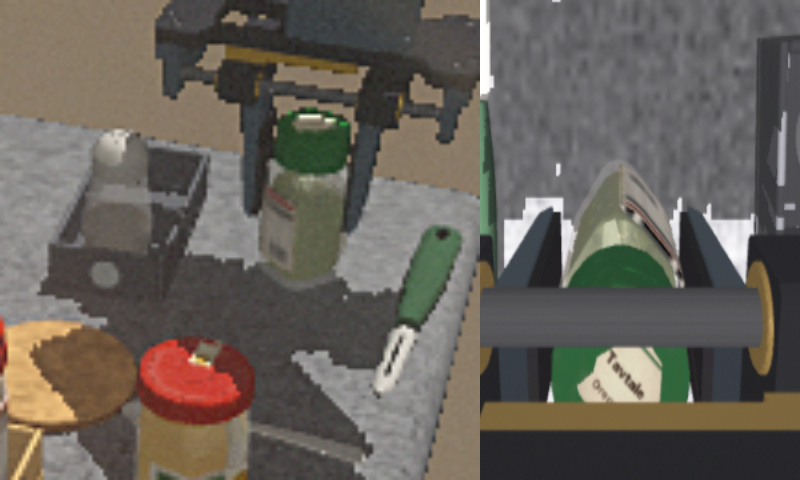

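Request:
{"name": "send_rows", "arguments": {
  "motion": [
    {"tx": 0,"ty": 0,"tz": 0,"rx": 0,"ry": 0,"rz": 0,"gripper": 1},
    {"tx": 0,"ty": 0,"tz": 0,"rx": 0,"ry": 0,"rz": 0,"gripper": 1},
    {"tx": 0,"ty": 0,"tz": 0,"rx": 0,"ry": 0,"rz": 0,"gripper": 1},
    {"tx": 0,"ty": 0,"tz": 0,"rx": 0,"ry": 0,"rz": 0,"gripper": 1}
  ]
}}

```text
time_s: 15.85
ee_pos: [427.4, -213.1, 44.4]
ee_rot: [180.0, 0.0, 90.0]
force: [-1.2, 0.2, 5.9]
gripper_width: 50.5
gripper_force: 20.0
```

The grip is steady, but the body is squarish and held across its corners. I'll open, turn 45° to take the flats, go 8 mm lower and grip again.

Request:
{"name": "send_rows", "arguments": {
  "motion": [
    {"tx": 0,"ty": 0,"tz": 0,"rx": 0,"ry": 0,"rz": 0,"gripper": -1},
    {"tx": 0,"ty": 0,"tz": 0,"rx": 0,"ry": 0,"rz": 0,"gripper": -1},
    {"tx": 0,"ty": 0,"tz": 0,"rx": 0,"ry": 0,"rz": 0,"gripper": -1},
    {"tx": 0,"ty": 0,"tz": 0,"rx": 0,"ry": 0,"rz": 0,"gripper": -1},
    {"tx": 0,"ty": 0,"tz": 0,"rx": 0,"ry": 0,"rz": 0.3,"gripper": -1},
    {"tx": 0,"ty": 0,"tz": 0,"rx": 0,"ry": 0,"rz": 0.3,"gripper": -1},
    {"tx": 0,"ty": 0,"tz": 0,"rx": 0,"ry": 0,"rz": 0.3,"gripper": -1},
    {"tx": 0,"ty": 0,"tz": 0,"rx": 0,"ry": 0,"rz": 0.3,"gripper": -1},
    {"tx": 0,"ty": 0,"tz": 0,"rx": 0,"ry": 0,"rz": 0.3,"gripper": -1},
    {"tx": 0,"ty": 0,"tz": 0.016,"rx": 0,"ry": 0,"rz": 0,"gripper": -1},
    {"tx": 0,"ty": 0,"tz": 0,"rx": 0,"ry": 0,"rz": 0,"gripper": -1}
  ]
}}

```text
time_s: 17.23
ee_pos: [426.5, -212.6, 35.1]
ee_rot: [-179.9, 0.0, 45.1]
force: [0.0, 1.1, 0.6]
gripper_width: 91.3
gripper_force: 0.0
```

Request:
{"name": "send_rows", "arguments": {
  "motion": [
    {"tx": 0,"ty": 0,"tz": 0,"rx": 0,"ry": 0,"rz": 0,"gripper": 1},
    {"tx": 0,"ty": 0,"tz": 0,"rx": 0,"ry": 0,"rz": 0,"gripper": 1},
    {"tx": 0,"ty": 0,"tz": 0,"rx": 0,"ry": 0,"rz": 0,"gripper": 1},
    {"tx": 0,"ty": 0,"tz": 0,"rx": 0,"ry": 0,"rz": 0,"gripper": 1},
    {"tx": 0,"ty": 0,"tz": 0,"rx": 0,"ry": 0,"rz": 0,"gripper": 1},
    {"tx": 0,"ty": 0,"tz": 0,"rx": 0,"ry": 0,"rz": 0,"gripper": 1},
    {"tx": 0,"ty": 0,"tz": 0,"rx": 0,"ry": 0,"rz": 0,"gripper": 1}
  ]
}}

```text
time_s: 18.1
ee_pos: [427.4, -213.1, 36.0]
ee_rot: [180.0, -0.0, 45.0]
force: [-0.3, 0.8, 0.9]
gripper_width: 43.6
gripper_force: 20.0
```

Flats gripped at 43.6 mm. Lifting, turning back (plus 2° for the caddy's yaw) and moving over the free bay.

Request:
{"name": "send_rows", "arguments": {
  "motion": [
    {"tx": 0,"ty": 0,"tz": -0.06,"rx": 0,"ry": 0,"rz": 0,"gripper": 1},
    {"tx": 0,"ty": 0,"tz": -0.06,"rx": 0,"ry": 0,"rz": 0,"gripper": 1},
    {"tx": 0,"ty": 0,"tz": 0,"rx": 0,"ry": 0,"rz": -0.26,"gripper": 1},
    {"tx": 0,"ty": 0,"tz": 0,"rx": 0,"ry": 0,"rz": -0.26,"gripper": 1},
    {"tx": 0,"ty": 0,"tz": 0,"rx": 0,"ry": 0,"rz": -0.26,"gripper": 1},
    {"tx": 0,"ty": 0,"tz": 0,"rx": 0,"ry": 0,"rz": -0.26,"gripper": 1},
    {"tx": 0,"ty": 0,"tz": 0,"rx": 0,"ry": 0,"rz": -0.26,"gripper": 1},
    {"tx": 0,"ty": 0,"tz": 0,"rx": 0,"ry": 0,"rz": -0.26,"gripper": 1},
    {"tx": 0,"ty": 0,"tz": 0,"rx": 0,"ry": 0,"rz": 0,"gripper": 1}
  ]
}}

```text
time_s: 19.23
ee_pos: [426.9, -212.7, 95.7]
ee_rot: [-180.0, -0.0, 91.7]
force: [0.2, -0.3, -1.5]
gripper_width: 43.7
gripper_force: 20.0
```

Request:
{"name": "send_rows", "arguments": {
  "motion": [
    {"tx": -0.035,"ty": 0,"tz": 0,"rx": 0,"ry": 0,"rz": 0,"gripper": 1},
    {"tx": -0.035,"ty": 0,"tz": 0,"rx": 0,"ry": 0,"rz": 0,"gripper": 1},
    {"tx": 0,"ty": 0.05,"tz": 0,"rx": 0,"ry": 0,"rz": 0,"gripper": 1},
    {"tx": 0,"ty": 0.06,"tz": 0,"rx": 0,"ry": 0,"rz": 0,"gripper": 1},
    {"tx": 0,"ty": 0.06,"tz": 0,"rx": 0,"ry": 0,"rz": 0,"gripper": 1},
    {"tx": 0,"ty": 0.038,"tz": 0,"rx": 0,"ry": 0,"rz": 0,"gripper": 1},
    {"tx": 0,"ty": 0,"tz": 0,"rx": 0,"ry": 0,"rz": 0,"gripper": 1}
  ]
}}

```text
time_s: 20.1
ee_pos: [533.2, -245.9, 95.5]
ee_rot: [180.0, 0.0, 91.8]
force: [-0.5, 0.0, -0.8]
gripper_width: 43.2
gripper_force: 20.0
```

Run:
```python
from h import *
g=grab("side"); w=grab("wrist"); s=env.state(); print(s["ee_pos"],s["ee_rot"],s["gripper_width"],s["force"])
f=cv2.resize(g["f"][100:230,200:330],(480,480)); w2=cv2.resize(w["f"][80:340,150:390],(320,480))
cv2.imwrite("pics/s4.png",np.hstack([f,w2])[:,:,::-1])
```

```text
[ 531.31203883 -245.28218845   95.45155078] [-1.79912894e+02 -3.09788891e-02  9.17386300e+01] 43.67298118696026 [ 0.2182288   0.19260295 -0.92006996]
```

View pics/s4.png

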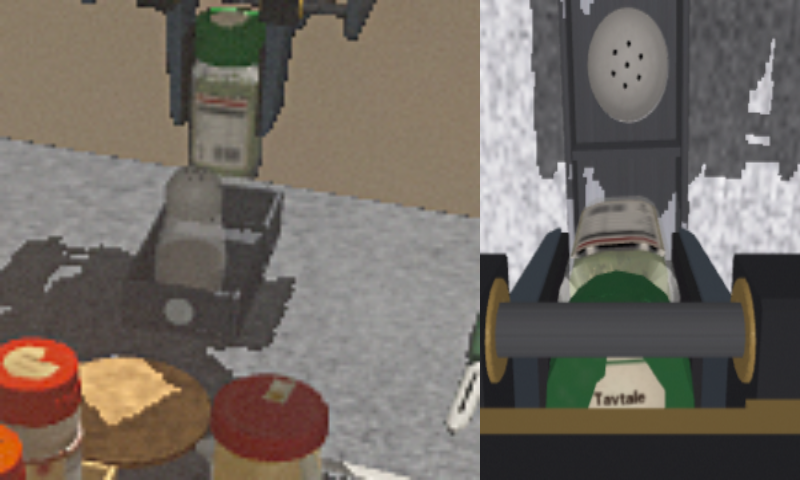

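The jar is upright and lined up with the free bay, with the divider at row 145 in the wrist half clear ahead of it. Lowering.

Request:
{"name": "send_rows", "arguments": {
  "motion": [
    {"tx": 0.003,"ty": 0,"tz": 0.05,"rx": 0,"ry": 0,"rz": 0,"gripper": 1},
    {"tx": 0,"ty": 0,"tz": 0.04,"rx": 0,"ry": 0,"rz": 0,"gripper": 1},
    {"tx": 0,"ty": 0,"tz": 0.014,"rx": 0,"ry": 0,"rz": 0,"gripper": 1},
    {"tx": 0,"ty": 0,"tz": 0.005,"rx": 0,"ry": 0,"rz": 0,"gripper": 1},
    {"tx": 0,"ty": 0,"tz": 0,"rx": 0,"ry": 0,"rz": 0,"gripper": 1}
  ]
}}

```text
time_s: 20.82
ee_pos: [532.4, -243.5, 42.0]
ee_rot: [179.9, 0.0, 91.8]
force: [-0.4, 0.2, -0.6]
gripper_width: 43.7
gripper_force: 20.0
```

Request:
{"name": "send_rows", "arguments": {
  "motion": [
    {"tx": 0,"ty": 0,"tz": 0,"rx": 0,"ry": 0,"rz": 0,"gripper": -1},
    {"tx": 0,"ty": 0,"tz": 0,"rx": 0,"ry": 0,"rz": 0,"gripper": -1},
    {"tx": 0,"ty": 0,"tz": 0,"rx": 0,"ry": 0,"rz": 0,"gripper": -1},
    {"tx": 0,"ty": 0,"tz": 0,"rx": 0,"ry": 0,"rz": 0,"gripper": -1},
    {"tx": 0,"ty": 0,"tz": -0.06,"rx": 0,"ry": 0,"rz": 0,"gripper": -1},
    {"tx": 0,"ty": 0,"tz": -0.08,"rx": 0,"ry": 0,"rz": 0,"gripper": -1},
    {"tx": 0,"ty": 0,"tz": -0.08,"rx": 0,"ry": 0,"rz": 0,"gripper": -1},
    {"tx": 0,"ty": 0,"tz": -0.08,"rx": 0,"ry": 0,"rz": 0,"gripper": -1},
    {"tx": 0,"ty": 0,"tz": 0,"rx": 0,"ry": 0,"rz": 0,"gripper": -1}
  ]
}}

```text
time_s: 21.95
ee_pos: [534.1, -244.0, 195.1]
ee_rot: [179.6, 0.2, 91.8]
force: [0.6, 0.4, -0.9]
gripper_width: 91.1
gripper_force: 0.0
```

Request:
{"name": "send_rows", "arguments": {
  "motion": [
    {"tx": 0,"ty": 0,"tz": 0,"rx": 0,"ry": 0,"rz": 0.06,"gripper": -1},
    {"tx": 0.05,"ty": -0.019,"tz": 0,"rx": 0,"ry": 0,"rz": 0,"gripper": -1},
    {"tx": 0.09,"ty": -0.034,"tz": 0,"rx": 0,"ry": 0,"rz": 0,"gripper": -1},
    {"tx": 0.09,"ty": -0.034,"tz": 0,"rx": 0,"ry": 0,"rz": 0,"gripper": -1},
    {"tx": 0.09,"ty": -0.034,"tz": 0,"rx": 0,"ry": 0,"rz": 0,"gripper": -1},
    {"tx": 0.09,"ty": -0.034,"tz": 0,"rx": 0,"ry": 0,"rz": 0,"gripper": -1},
    {"tx": 0.079,"ty": -0.029,"tz": 0,"rx": 0,"ry": 0,"rz": 0,"gripper": -1},
    {"tx": 0.04,"ty": -0.015,"tz": 0,"rx": 0,"ry": 0,"rz": 0,"gripper": -1},
    {"tx": 0,"ty": 0,"tz": 0,"rx": 0,"ry": 0,"rz": 0,"gripper": -1}
  ]
}}

```text
time_s: 23.08
ee_pos: [431.4, 22.2, 190.1]
ee_rot: [-179.8, 0.0, 90.1]
force: [-0.9, -0.7, -0.1]
gripper_width: 91.1
gripper_force: 0.0
```

Run:
```python
from h import *
s=env.state(); print(s["ee_pos"].round(1),s["ee_rot"].round(1))
g=grab("wrist")
for k,z in (("red",86),("wood",8)):
  for c in blobs(g,k,500):
    (u,v),(w,h),a=cv2.minAreaRect(c); print(k,round(u),round(v),round(w),round(h),ray(g,u,v,z).round(1))
t=grab("top")
for c in blobs(t,"green",150):
    (u,v),(w,h),a=cv2.minAreaRect(c); print("top",round(u),round(v),round(w),round(h),ray(t,u,v,104).round(1))
sd=grab("side")
a=cv2.resize(g["f"],(512,384)); b=cv2.resize(sd["f"][100:228,200:296],(288,384))
cv2.imwrite("pics/w5.png",np.hstack([a,b])[:,:,::-1])
```

```text
[431.4  22.2 190.1] [-179.8    0.    90.1]
red 258 188 59 60 [433.5  22.8  86. ]
red 392 155 51 54 [549.7  52.7  86. ]
red 402 62 60 56 [549.7 128.7  86. ]
wood 167 297 19 47 [ 319.7 -138.9    8. ]
wood 335 221 39 79 [524.3 -36.8   8. ]
wood 130 211 31 95 [282.9 -24.7   8. ]
wood 364 108 73 142 [547.4  93.1   8. ]
wood 80 47 94 161 [249.  153.7   8. ]
top 350 162 20 19 [ 532.4 -242.8  104. ]
```

View pics/w5.png

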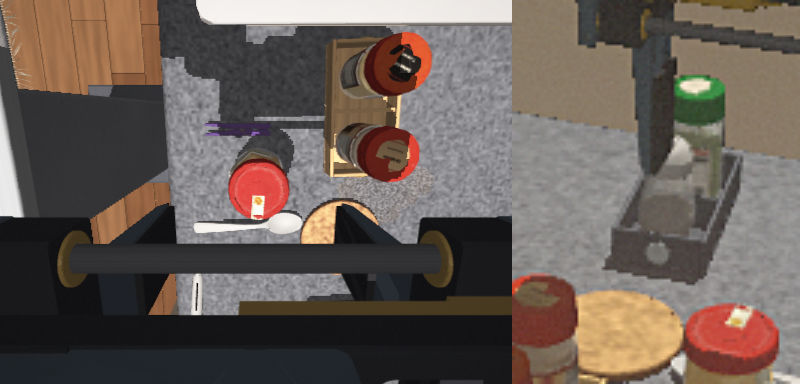

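Both red jars and the green jar stand in their bays, and the honey lid is at (258,188), at (433.5,22.8). Down low the gripper's body would come close to the red jar in the right bay, so I'm turning 90° before gripping.

Request:
{"name": "send_rows", "arguments": {
  "motion": [
    {"tx": 0.001,"ty": 0.002,"tz": 0,"rx": 0,"ry": 0,"rz": 0.333,"gripper": -1},
    {"tx": 0,"ty": 0,"tz": 0,"rx": 0,"ry": 0,"rz": 0.333,"gripper": -1},
    {"tx": 0,"ty": 0,"tz": 0,"rx": 0,"ry": 0,"rz": 0.333,"gripper": -1},
    {"tx": 0,"ty": 0,"tz": 0,"rx": 0,"ry": 0,"rz": 0.333,"gripper": -1},
    {"tx": 0,"ty": 0,"tz": 0,"rx": 0,"ry": 0,"rz": 0.333,"gripper": -1},
    {"tx": 0,"ty": 0,"tz": 0,"rx": 0,"ry": 0,"rz": 0.333,"gripper": -1},
    {"tx": 0,"ty": 0,"tz": 0,"rx": 0,"ry": 0,"rz": 0.333,"gripper": -1},
    {"tx": 0,"ty": 0,"tz": 0,"rx": 0,"ry": 0,"rz": 0.333,"gripper": -1},
    {"tx": 0,"ty": 0,"tz": 0,"rx": 0,"ry": 0,"rz": 0.333,"gripper": -1},
    {"tx": 0,"ty": 0,"tz": 0,"rx": 0,"ry": 0,"rz": 0,"gripper": -1},
    {"tx": 0,"ty": 0,"tz": 0,"rx": 0,"ry": 0,"rz": 0,"gripper": -1}
  ]
}}

```text
time_s: 24.6
ee_pos: [433.9, 21.3, 191.3]
ee_rot: [-180.0, 0.0, 0.2]
force: [0.6, 1.1, 0.6]
gripper_width: 91.1
gripper_force: 0.0
```

Run:
```python
from h import *
s=env.state(); print(s["ee_pos"].round(1),s["ee_rot"].round(1),s["qpos"].round())
g=grab("wrist")
for c in blobs(g,"red",500):
    (u,v),(w,h),a=cv2.minAreaRect(c); print(round(u),round(v),round(w),round(h),ray(g,u,v,86).round(1))
save(g,"w6")
```

```text
[433.9  21.3 191.3] [-180.     0.     0.2] [  1.   7. 109.   0.  65.  91.]
256 186 58 59 [435.7  20.2  86. ]
210 57 62 59 [543.3  57.6  86. ]
117 55 59 58 [544.8 133.7  86. ]
```

View pics/w6.png

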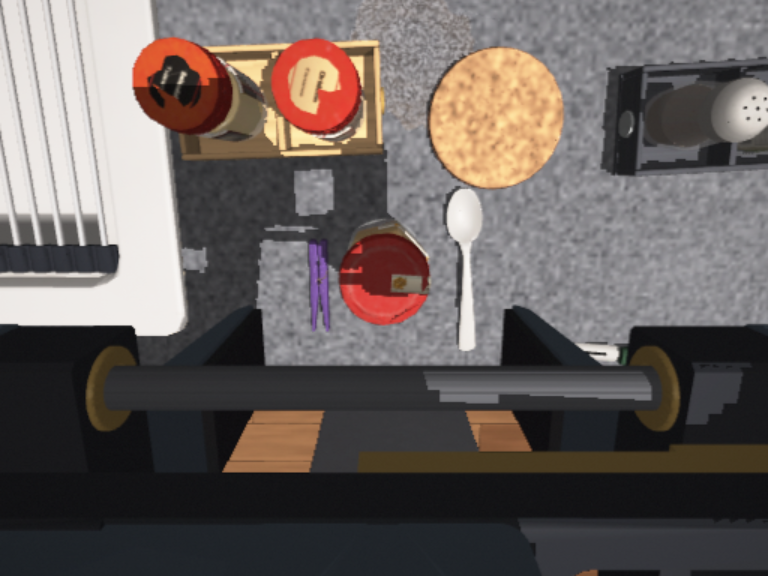

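The honey lid is at (384,280) between the fingers, with the spoon at (465,260) and the clips at (318,285) lying low under the finger paths. The coaster is at (496,118). Gripping at z≈28, above both.

Run:
```python
from h import *
g=grab("wrist")
for c in blobs(g,"wood",1500):
    (u,v),(w,h),a=cv2.minAreaRect(c)
    if abs(w-h)<15: print(u,v,w,h,ray(g,u,v,8).round(1),ray(g,u-w/2,v,8).round(1),ray(g,u+w/2,v,8).round(1))
print(ray(g,496/1.5,118/1.5,8).round(1))
```

```text
330.5 78.0 94.0 89.0 [534.5 -58.7   8. ] [534.4  -8.8   8. ] [ 534.6 -108.6    8. ]
[533.8 -59.    8. ]
```

Request:
{"name": "send_rows", "arguments": {
  "motion": [
    {"tx": 0,"ty": 0,"tz": 0.08,"rx": 0,"ry": 0,"rz": 0,"gripper": -1},
    {"tx": 0,"ty": 0,"tz": 0.08,"rx": 0,"ry": 0,"rz": 0,"gripper": -1},
    {"tx": 0,"ty": 0,"tz": 0.08,"rx": 0,"ry": 0,"rz": 0,"gripper": -1},
    {"tx": 0,"ty": 0,"tz": 0.06,"rx": 0,"ry": 0,"rz": 0,"gripper": -1},
    {"tx": 0,"ty": 0,"tz": 0.026,"rx": 0,"ry": 0,"rz": 0,"gripper": -1},
    {"tx": 0,"ty": 0,"tz": 0,"rx": 0,"ry": 0,"rz": 0,"gripper": -1},
    {"tx": 0,"ty": 0,"tz": 0,"rx": 0,"ry": 0,"rz": 0,"gripper": 1},
    {"tx": 0,"ty": 0,"tz": 0,"rx": 0,"ry": 0,"rz": 0,"gripper": 1},
    {"tx": 0,"ty": 0,"tz": 0,"rx": 0,"ry": 0,"rz": 0,"gripper": 1},
    {"tx": 0,"ty": 0,"tz": 0,"rx": 0,"ry": 0,"rz": 0,"gripper": 1},
    {"tx": 0,"ty": 0,"tz": 0,"rx": 0,"ry": 0,"rz": 0,"gripper": 1},
    {"tx": 0,"ty": 0,"tz": 0,"rx": 0,"ry": 0,"rz": 0,"gripper": 1}
  ],
  "grip_force": 30
}}

```text
time_s: 26.2
ee_pos: [434.2, 21.7, 29.0]
ee_rot: [180.0, -0.1, 0.1]
force: [-0.8, -1.9, 5.8]
gripper_width: 58.7
gripper_force: 30.0
```

Gripped at 58.7 mm. Lifting and moving to the coaster centre at (534,-58).

Request:
{"name": "send_rows", "arguments": {
  "motion": [
    {"tx": 0,"ty": 0,"tz": -0.05,"rx": 0,"ry": 0,"rz": 0,"gripper": 1},
    {"tx": 0,"ty": 0,"tz": -0.07,"rx": 0,"ry": 0,"rz": 0,"gripper": 1},
    {"tx": 0.03,"ty": 0.024,"tz": 0,"rx": 0,"ry": 0,"rz": 0,"gripper": 1},
    {"tx": 0.05,"ty": 0.04,"tz": 0,"rx": 0,"ry": 0,"rz": 0,"gripper": 1},
    {"tx": 0.05,"ty": 0.04,"tz": 0,"rx": 0,"ry": 0,"rz": 0,"gripper": 1},
    {"tx": 0.04,"ty": 0.032,"tz": 0,"rx": 0,"ry": 0,"rz": 0,"gripper": 1},
    {"tx": 0.03,"ty": 0.024,"tz": 0,"rx": 0,"ry": 0,"rz": 0,"gripper": 1},
    {"tx": 0,"ty": 0,"tz": 0,"rx": 0,"ry": 0,"rz": 0,"gripper": 1},
    {"tx": 0,"ty": 0,"tz": 0,"rx": 0,"ry": 0,"rz": 0,"gripper": 1}
  ]
}}

```text
time_s: 27.32
ee_pos: [532.7, -57.6, 87.7]
ee_rot: [-180.0, 0.1, 0.1]
force: [0.1, -0.1, -3.2]
gripper_width: 58.7
gripper_force: 30.0
```

Run:
```python
from h import *
g=grab("side"); s=env.state(); print(s["ee_pos"],s["ee_rot"],s["gripper_width"],s["force"])
cv2.imwrite("pics/s5.png",cv2.resize(g["f"][110:310,130:330],(600,600))[:,:,::-1])
```

```text
[532.69071355 -57.50315377  87.95712388] [-1.79967195e+02  1.06026422e-01  9.66667556e-02] 58.22345897734817 [ 0.31424611  0.07988894 -2.51319834]
```

View pics/s5.png

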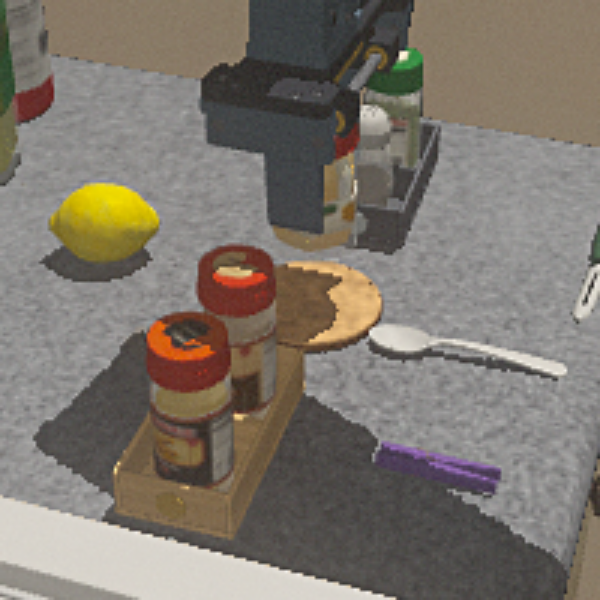

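The honey jar hangs upright above the coaster, with the red jars well clear. Lowering and releasing.

Request:
{"name": "send_rows", "arguments": {
  "motion": [
    {"tx": 0.002,"ty": 0.001,"tz": 0.05,"rx": 0,"ry": 0,"rz": 0,"gripper": 1},
    {"tx": 0,"ty": 0,"tz": 0.03,"rx": 0,"ry": 0,"rz": 0,"gripper": 1},
    {"tx": 0,"ty": 0,"tz": 0.015,"rx": 0,"ry": 0,"rz": 0,"gripper": 1},
    {"tx": 0,"ty": 0,"tz": 0.004,"rx": 0,"ry": 0,"rz": 0,"gripper": 1},
    {"tx": 0,"ty": 0,"tz": 0,"rx": 0,"ry": 0,"rz": 0,"gripper": 1},
    {"tx": 0,"ty": 0,"tz": 0,"rx": 0,"ry": 0,"rz": 0,"gripper": 1}
  ]
}}

```text
time_s: 28.12
ee_pos: [535.3, -58.6, 39.5]
ee_rot: [180.0, -0.1, 0.1]
force: [0.9, -1.0, -2.6]
gripper_width: 58.4
gripper_force: 30.0
```

Request:
{"name": "send_rows", "arguments": {
  "motion": [
    {"tx": 0,"ty": 0,"tz": 0,"rx": 0,"ry": 0,"rz": 0,"gripper": -1},
    {"tx": 0,"ty": 0,"tz": 0,"rx": 0,"ry": 0,"rz": 0,"gripper": -1},
    {"tx": 0,"ty": 0,"tz": 0,"rx": 0,"ry": 0,"rz": 0,"gripper": -1},
    {"tx": 0,"ty": 0,"tz": 0,"rx": 0,"ry": 0,"rz": 0,"gripper": -1},
    {"tx": 0,"ty": 0,"tz": -0.06,"rx": 0,"ry": 0,"rz": 0,"gripper": -1},
    {"tx": 0,"ty": 0,"tz": -0.08,"rx": 0,"ry": 0,"rz": 0,"gripper": -1},
    {"tx": 0,"ty": 0,"tz": -0.08,"rx": 0,"ry": 0,"rz": 0,"gripper": -1},
    {"tx": 0,"ty": 0,"tz": -0.08,"rx": 0,"ry": 0,"rz": 0,"gripper": -1},
    {"tx": -0.08,"ty": 0,"tz": 0,"rx": 0,"ry": 0,"rz": 0,"gripper": -1},
    {"tx": -0.08,"ty": 0,"tz": 0,"rx": 0,"ry": 0,"rz": 0,"gripper": -1},
    {"tx": -0.08,"ty": 0,"tz": 0,"rx": 0,"ry": 0,"rz": 0,"gripper": -1},
    {"tx": 0,"ty": 0,"tz": 0,"rx": 0,"ry": 0,"rz": 0,"gripper": -1}
  ]
}}

```text
time_s: 29.62
ee_pos: [412.2, -58.5, 189.0]
ee_rot: [-180.0, 0.1, 0.1]
force: [0.9, -0.1, -0.2]
gripper_width: 90.9
gripper_force: 0.0
```

Run:
```python
from h import *
g=grab("side"); t=grab("top"); w=grab("wrist"); s=env.state(); print(s["time_s"],s["ee_pos"],s["force"])
for n,q in(("top",t),("wrist",w)):
  for c in blobs(q,"red",150):
    (u,v),(ww,h),a=cv2.minAreaRect(c); print(n,round(u),round(v),ww,h,ray(q,u,v,94).round(1))
a=cv2.resize(g["f"][100:320,130:330],(400,440)); b=cv2.resize(w["f"][:200,:],(400,440)) if 0 else cv2.resize(t["f"][130:240,140:380],(400,183))
b=np.vstack([b,cv2.resize(w["f"][:200],(400,257))]); cv2.imwrite("pics/fin.png",np.hstack([a,b])[:,:,::-1])
```

```text
29.775 [415.8875163  -58.80988077 189.30753006] [0.17441158 0.18631274 0.49373611]
top 162 152 19.522846221923828 21.465415954589844 [545.2 129.8  94. ]
wrist 254 43 76.0 68.0 [533.8 -58.2  94. ]
wrist 103 32 63.0 70.0 [541.9  58.4  94. ]
wrist 25 30 60.0 50.0 [542.9 118.5  94. ]
```

View pics/fin.png

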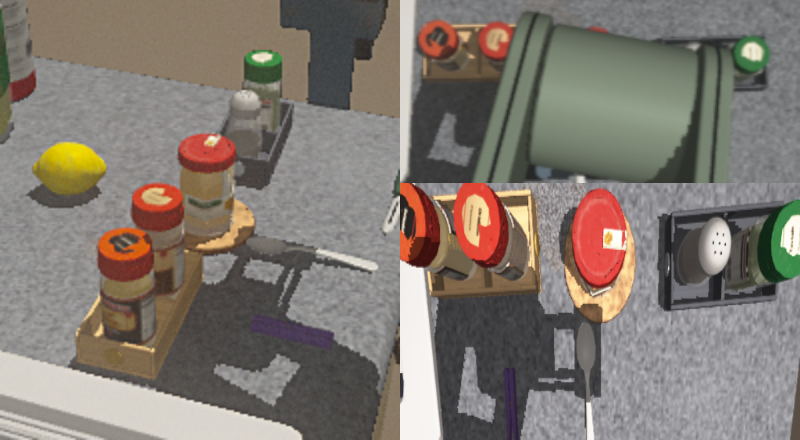

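The final views show everything upright. Both red jars are in the wood caddy, the green jar is beside the salt shaker, and the honey lid measures (533.8,-58.2) on the coaster centre.

```bash
python3 -c "
from workcell import env
print(env.job_done())"
```

```text
the job is handed in; nothing more can be done
None
```

The job is handed in at about 30 s of robot time: both red jars are in the wooden caddy, the green jar is beside the salt shaker, and the honey jar is centred on the coaster, all upright in the last pictures (no verdict was returned).

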